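Slide an optical stack into its loading lane in build order

TASK

Load the dark steel lane with the optical stack in build order: first the tall spacer ring, right home against the stop at the lane's closed end, then the glass lens blank up against the spacer, then the low retaining ring up against the lens. Slide them along the bench top, never lifting or tipping them, and bring each one fully home before you start the next one into the lane. Leave the other things on the bench where they are, and let go of everything at the end.

Things in the scene. Friction and masses are not known exactly. Their poses are not given: they have to be found in the camera images.
- lane: Fixed dark steel lane: two rails on the bare bench top, 64 mm apart inside, each 12 mm wide, 20 mm high, open above and at one end (the mouth, facing roughly the robot), closed at the other by a 30 mm high stop block; 6 mm high foot strips outside (116 mm overall, screw heads 11 mm high). Origin: on the bench, mid-lane, 90 mm before the stop face; x points from mouth to stop, y across, z up.
- lane_stop (a point): Centre of the stop face, on the bench top; axes as lane (x into the stop). Three 60 mm pieces take up 180 mm before it, so the last sticks a little out of the mouth: piece centres when home are 30, 90 and 150 mm before this point.
- lane_mouth (a point): Middle of the open end, on the bench top, 165 mm before the stop face; axes as lane. Over the last 30 mm to this point the rails flare outwards, to about 92 mm inside and 116 mm outside.
- spacer: Spacer: loose aluminium ring lying flat, 60 mm outside, 40 mm through hole (wall 10 mm), 40 mm tall, about 0.18 kg. Origin: centre of its underside, on the bench; z up; yaw has no meaning. It starts in front of the lane's mouth, somewhat to one side.
- lens: Lens blank: loose clear glass disc lying flat, 60 mm across, no hole, upright edge 18 mm high, gently domed on top to 26 mm at the centre, about 0.15 kg. Origin: centre of its underside, on the bench; z up; yaw has no meaning. It starts on one side of the bench (left or right of the lane).
- retainer: Retaining ring: loose low aluminium ring lying flat, 60 mm outside, 46 mm through hole (wall 7 mm), 20 mm tall, about 0.1 kg. Origin: centre of its underside, on the bench; z up; yaw has no meaning. It starts on the side opposite the lens.
- timer: Bystander, not to be disturbed: flat white lab timer, 62x62x19 mm, standing upright. Origin: centre of its underside.
- vial_box: Bystander, not to be disturbed: flat box with a pale lid, 66x104x38 mm, standing upright. Origin: centre of its underside.
- sample_bottle: Bystander, not to be disturbed: white-capped sample bottle, 54 mm across, 118 mm tall (a thin fixed hose hangs beside it, from 0.4 m up down to near the bench on its right), standing upright. Origin: centre of its underside.
- lidded_cup: Bystander, not to be disturbed: small lidded sample cup, 54 mm across, 60 mm tall, standing upright. Origin: centre of its underside.
- beaker: Bystander, not to be disturbed: small clear beaker, 62 mm across, 73 mm tall, standing upright. Origin: centre of its underside.
There are look-alikes about, which are no part of the job. What is shaped like the retainer but red is not meant.

How it is judged:
By the outcome, as a careful person would: the job done as asked, in the order asked, and still so for the second after the job is handed in, with the robot touching nothing.
It also fails if it takes over 70 s, if anything falls off the work surface, if the arm or the gripper's body presses on something with over 40 N, if the wrist force passes 120 N, or if a joint passes its speed limit or range.

ROBOT

A 6-joint arm with a two-finger parallel gripper is mounted at the origin on a cart in front of the work surface, level with it; the furniture and walls round the work are solid. World frame = base frame: x ahead of the robot, y to its left, z up, the work surface at z = 0. Lengths are in m, angles in rad, forces in N, time in s.
With the tool pointing down it reaches from about 0.375 to 0.9 m from the base axis. Payload 3.1 kg.
Tool frame: the origin (TCP) lies where the fingers leave the gripper's body, on its centre line; the fingertips stand 70 mm ahead of it and the grasp point (between the pads) lies 51 mm ahead of it; z points along the fingers, y is the line along which they close (so a half turn about z gives the same grasp; the last joint's range is limited). The gripper opens to 87 mm and grips with 3 to 60 N. Pads are 19 mm wide; open, the fingers measure 117 mm over their backs; the gripper's body (75 mm by 190 mm) begins 51 mm behind the grasp point.
Start: joints at [-1.415, 0.527, 1.433, -0, 1.181, -0.178], TCP at [0.205, -0.59, 0.292] pointing down, gripper open.
Joint ranges: [-3.08, 3.08], [-0.75, 2.2], [0.22, 2.44], [-1.43, 4.57], [0, 2.65], [-2.85, 2.85]. Speed limits (rad/s): [2.79, 2.79, 3.14, 3.14, 3.14, 3.14].

INTERFACE

Orientations are given as a unit quaternion [x, y, z, w].
In Python, from rig import robot gives the robot as it stands.
- The arm moves only by the tool send_rows, never from a script. Its argument "deltas" is text: rows parted by semicolons, each of 7 numbers parted by spaces: the shift along the tool's x, y, z in mm, then the turn, a rotation vector about the tool's x, y, z in degrees, then the opening, from 0 (shut) to 1 (fully open). A call has 1 to 10 rows; each row shifts and turns the commanded pose from where the row before left it, along the tool's axes as they then stand; what a row does not reach is not made up. A row lasts 1/8 s, in which the tool goes at most 62.5 mm and 10.7 degrees, less where a joint would pass 70% of its speed; a pose out of reach is approached as far as the arm can. A call is refused whole if a number of a shift passes 62.5 or a number of a turn 10.7, either way. A call with a gripper value outside its range is refused whole. The fingers move at their own pace and stop on an object; "newtons" is the grip in N (left out, the last holds). Time passes only in rows, so rows that do not move let the fingers close. It gives the time, the measured TCP pose, the force, the opening and the grip force at its end, in the units of the state.
- robot.get_obs(): the state, without advancing time (a new reading comes with each control period).
- robot.camera(name): name is "scene" or "top" or "wrist"; returns a dict with "image" (420x560x3 uint8, red, green, blue), "depth" (420x560 float32, m along the optical axis (not along the pixel's ray), 0 where there is no reading), "fovy" (degrees; the focal length in pixels is half the picture's height over the tangent of half this angle, whatever the lens; pixels are square), "cx", "cy" (the principal point, pixels), "rvec" (rotation vector, rad) and "tvec" (3), from world to camera coordinates, as OpenCV has them. Camera axes: x right, y down, z forward; pixel columns grow to the right and rows downward; lengths in m; the calibration is good to about 2 mm. A picture is of the moment at which its call begins.
- robot.hand_in(): hands the job in; it is judged then, once.
Trained networks look in the newest picture that a camera, given by its name, has taken for a name from the list of things; names that differ only in an ending like _2 or _b are one class to them, and where a whole thing is asked for, a point or a joint stands for the part that bears it (a point fixed in the world has none). Each returns a list of dicts, best first, with "p" (0 to 1); they miss things now and then, are a little off and sometimes report something else, mostly with a low value. They report only what shows in the picture. A call takes as long as a camera call. They do not tell look-alikes from the thing itself.
- robot.find_in(camera, thing): "box" ([left, top, right, bottom] in pixels, round what is visible of it).
- robot.cut_out(camera, thing): "region" (420x560 bool, what is visible of it) and "box" ([left, top, right, bottom] in pixels, round what is visible of it).
The state is a dict: "time": time; "q": joint angles; "joint_velocities": joint speeds; "joint_torque": joint torques, N m; "position": TCP position; "tool_rot": TCP orientation; "ft_force": force on the tool from outside, world axes, zero at the start; "moment": the same for the moment, N m; "grip_width": finger opening in m; "grip_force": force on a finger pad.
Only numpy, scipy, OpenCV 4.12 (cv2) and the standard library are available. Lean on these libraries where they do the work, as an engineer would, in place of code of your own. Each camera call takes 0.05 s, during which the arm holds its last target. There are 200 camera calls.

## Working session

There is one attempt and no reset: what is moved stays moved. The work goes in short steps, Python scripts to look and compute and a tool call to move; the robot and the scene stay as the last step left them, time stands still between calls to the robot, and variables do not carry over. Pictures are saved under pics/ and viewed, at most 10 in all, crops included, and the job is handed in when it is done.

Besides the shell and the picture viewer there is one more tool, called after ">>>" as name(argument=value, ...), one argument or row to a line, values as JSON. send_rows: Moves the arm, as the interface text tells. Its arguments: {"type":"object","properties":{"deltas":{"type":"string"},"newtons":{"type":"number"}},"required":["deltas"]}

```bash
ls; mkdir -p pics; cat > h.py <<'E'
import numpy as np, cv2, json
from rig import robot
from scipy.spatial.transform import Rotation as R
def shot(n, f=None):
    c=robot.camera(n)
    if f: cv2.imwrite('pics/'+f, c['image'][:,:,::-1])
    return c
def cloud(c):
    h,w=c['depth'].shape; f=h/2/np.tan(np.radians(c['fovy'])/2)
    v,u=np.mgrid[:h,:w]; d=c['depth']
    P=np.stack([(u-c['cx'])/f*d,(v-c['cy'])/f*d,d],-1)
    M=cv2.Rodrigues(np.array(c['rvec'],float))[0]
    W=(P-np.array(c['tvec']).ravel())@M
    W[d<=0]=np.nan
    return W
def proj(c,p):
    f=c['depth'].shape[0]/2/np.tan(np.radians(c['fovy'])/2)
    M=cv2.Rodrigues(np.array(c['rvec'],float))[0]
    q=np.atleast_2d(p)@M.T+np.array(c['tvec']).ravel()
    return np.stack([q[:,0]/q[:,2]*f+c['cx'],q[:,1]/q[:,2]*f+c['cy']],-1)
E
python3 - <<'E'
from h import *
o=robot.get_obs(); print(o)
for n in ['top','scene']:
    c=shot(n,n+'0.png'); W=cloud(c); np.save(n+'0.npy',W)
    for t in ['lane','spacer','lens','retainer','timer','vial_box','sample_bottle','lidded_cup','beaker']:
        for r in robot.cut_out(n,t)[:3]:
            w=W[r['region']]; w=w[~np.isnan(w[:,0])]
            if len(w): print(n,t,round(r['p'],2),np.round(r['box']),np.round(np.percentile(w,[3,50,97],axis=0),3).tolist())
E
```

```text
pics
{'time': 0.0, 'q': array([-1.41548112e+00,  5.28459049e-01,  1.43391237e+00, -1.04541767e-05,
        1.18140049e+00, -1.78465906e-01]), 'joint_velocities': array([ 0.00050077, -0.00056796,  0.00023722, -0.001904  ,  0.0004751 ,
       -0.00163757]), 'joint_torque': array([-1.12132904e-03, -4.40049613e+01, -1.76590472e+01,  6.32758182e-02,
        5.81743440e-02, -1.55275179e-04]), 'position': array([ 0.20471398, -0.58989708,  0.29127265]), 'tool_rot': array([ 9.86105148e-01,  1.66118781e-01,  7.77920360e-06, -1.08960703e-03]), 'ft_force': array([ 0.1072638 , -1.13214199,  1.27857203]), 'moment': array([0.05254718, 0.03421919, 0.02410705]), 'grip_force': 0.0, 'grip_width': 0.08696610790235176}
top lane 0.58 [269. 182. 310. 239.] [[0.506, 0.036, -0.001], [0.605, 0.09, 0.016], [0.672, 0.147, 0.032]]
top spacer 0.46 [290. 248. 306. 270.] [[0.398, 0.048, 0.011], [0.425, 0.065, 0.038], [0.453, 0.092, 0.045]]
top spacer 0.15 [271. 177. 311. 236.] [[0.52, 0.037, -0.001], [0.615, 0.099, 0.016], [0.672, 0.145, 0.032]]
top lens 0.76 [349. 246. 367. 265.] [[0.401, -0.139, 0.005], [0.428, -
[... 1860 characters left out ...]
.016], [0.444, 0.703, 0.024]]
scene retainer 0.52 [237. 225. 259. 242.] [[0.574, 0.251, 0.006], [0.603, 0.282, 0.017], [0.633, 0.308, 0.022]]
scene timer 0.78 [238. 222. 261. 246.] [[0.574, 0.25, 0.007], [0.601, 0.28, 0.017], [0.63, 0.308, 0.022]]
scene vial_box 0.77 [216. 237. 249. 268.] [[0.554, 0.344, 0.002], [0.582, 0.402, 0.037], [0.623, 0.442, 0.044]]
scene sample_bottle 0.71 [297. 161. 312. 190.] [[0.58, -0.087, 0.009], [0.596, -0.062, 0.069], [0.624, -0.05, 0.121]]
scene lidded_cup 0.45 [340. 140. 350. 159.] [[0.55, -0.412, 0.01], [0.569, -0.352, 0.051], [0.598, -0.337, 0.066]]
scene beaker 0.91 [241. 269. 260. 298.] [[0.401, 0.463, 0.012], [0.43, 0.49, 0.045], [0.457, 0.518, 0.073]]
```

```bash
python3 - <<'E'
from h import *
a=cv2.imread('pics/top0.png'); b=cv2.imread('pics/scene0.png')
cv2.imwrite('pics/c0.png',cv2.resize(a[160:310,60:460],None,fx=2,fy=2,interpolation=3))
for n in ['top','scene']:
    W=np.load(n+'0.npy'); im=cv2.imread(f'pics/{n}0.png')
    m=(W[...,0]>.48)&(W[...,0]<.72)&(W[...,1]>0)&(W[...,1]<.2)
    # height map 4mm
    X=W[m]
    st=X[(X[:,2]>.026)&(X[:,2]<.035)]; print(n,'stop',len(st),cv2.minAreaRect((st[:,:2]*1000).astype(np.float32)), st.mean(0))
    rl=X[(X[:,2]>.016)&(X[:,2]<.024)]
    print('rails',len(rl)); print(np.round(rl[np.argsort(rl[:,0])][::max(1,len(rl)//60)]*1000).astype(int).tolist())
    for nm,(x,y),z in [('sp',(.426,.075),(.037,.05)),('lens',(.428,-.113),(.014,.04)),('ret',(.481,.27),(.015,.03)),('ret2',(.416,.674),(.015,.03))]:
        k=(np.hypot(W[...,0]-x,W[...,1]-y)<.05)&(W[...,2]>z[0])&(W[...,2]<z[1])
        P=(W[k][:,:2]*1000).astype(np.float32); c,r=cv2.minEnclosingCircle(P)
        e=cv2.minAreaRect(P)
        print(nm,len(P),np.round(c,1),round(r,1),np.round(e[0],1),np.round(np.percentile(W[k][:,2]*1000,[50,95])), 'col bgr',im[k].mean(0).round())
E
```

```text
top stop 155 ((628.1041259765625, 113.41178894042969), (179.03790283203125, 225.8558349609375), 77.47461700439453) [0.67922184 0.08537939 0.02962781]
rails 405
[[493, 44, 22], [497, 47, 16], [503, 146, 22], [506, 50, 22], [509, 146, 24], [512, 142, 20], [516, 136, 18], [519, 52, 20], [522, 133, 19], [524, 133, 22], [528, 129, 19], [532, 129, 17], [534, 129, 22], [537, 132, 22], [541, 135, 21], [542, 54, 17], [545, 54, 18], [548, 57, 19], [554, 54, 20], [558, 60, 19], [562, 128, 22], [567, 59, 21], [570, 134, 17], [573, 128, 18], [577, 49, 16], [582, 128, 21], [586, 49, 21], [588, 134, 22], [591, 130, 23], [594, 55, 16], [598, 124, 22], [600, 58, 16], [603, 55, 19], [608, 130, 21], [611, 127, 21], [615, 57, 21], [618, 51, 21], [623, 57, 17], [625, 132, 17], [629, 47, 16], [634, 53, 24], [637, 126, 22], [642, 132, 17], [646, 52, 17], [648, 128, 17], [651, 131, 18], [655, 52, 20], [658, 125, 18], [659, 68, 18], [661, 77, 24], [662, 185, 22], [663, 103, 21], [670, 182, 16], [703, 120, 21], [706, 50, 16], [709, 50, 17], [709, 75, 18], [711, 113, 17], [712, 97, 22], [713, 75, 17], [713, 56
[... 1135 characters left out ...]
, 21], [632, 61, 19], [637, 48, 19], [641, 122, 20], [647, 128, 21], [650, 57, 24], [652, 127, 23], [657, 135, 21], [660, 71, 18], [661, 103, 23], [663, 94, 22], [664, 113, 23], [665, 111, 16], [667, 198, 19], [677, 128, 22], [703, 114, 17], [704, 125, 18], [708, 6, 17], [710, 112, 17], [712, 42, 17], [713, 107, 17], [714, 39, 20], [715, 51, 16], [717, 42, 20], [718, 54, 23], [719, 46, 22]]
sp 81 [428.3  76.5] 33.0 [427.   75.6] [41. 45.] col bgr [202. 208. 201.]
lens 114 [ 427.3 -113.1] 33.2 [ 426.8 -110. ] [22. 29.] col bgr [227. 234. 228.]
ret 86 [482.8 272.1] 31.4 [482.4 272.6] [19. 23.] col bgr [194. 200. 194.]
ret2 138 [414.7 673.6] 32.3 [416.  675.2] [20. 24.] col bgr [ 89.  95. 201.]
```

View pics/c0.png

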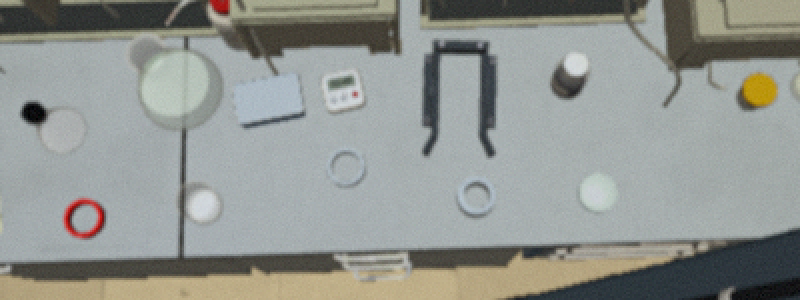

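The crop shows the lane at pixels (425–495, 45–155). The spacer is at (475,196), the lens at (598,192), the silver retainer at (346,167), and the red look-alike at (85,218).

>>> send_rows(
  deltas="0 0 0 0 0 9.5 1; 0 0 0 0 0 9.6 1; 50 -35 0 0 0 0 1; 50 -35 0 0 0 0 1; 50 -35 0 0 0 0 1; 50 -35 0 0 0 0 1",
)

```text
time: 1.75
position: [0.4061, -0.4493, 0.2924]
tool_rot: [1.0, -0.0, 0.0, 0.0]
ft_force: [0.7, -0.5, -0.1]
grip_width: 0.087
grip_force: 0.0
```

>>> send_rows(
  deltas="2 -59 0 0 0 0 1; 2 -59 0 0 0 0 1; 2 -59 0 0 0 0 1; 2 -59 0 0 0 0 1; 2 -59 0 0 0 0 1; 2 -59 0 0 0 0 1; 2 -59 0 0 0 0 1; 2 -59 0 0 0 0 1; 0 -59 0 0 0 0 1; 0 0 0 0 0 0 1",
)

```text
time: 3.0
position: [0.4196, 0.0843, 0.2925]
tool_rot: [1.0, 0.004, 0.0, -0.0]
ft_force: [0.1, -0.0, -0.2]
grip_width: 0.0873
grip_force: 0.0
```

```bash
python3 - <<'E'
from h import *
o=robot.get_obs(); print(o['time'],o['position'],R.from_quat(o['tool_rot']).as_euler('zyx',degrees=True),o['ft_force'])
c=shot('wrist','w1.png'); W=cloud(c); np.save('w1.npy',W)
print('campos',-cv2.Rodrigues(np.array(c['rvec'],float))[0].T@np.array(c['tvec']).ravel())
m=np.isfinite(W[...,0])
print(np.nanpercentile(W[m],[1,50,99],axis=0).round(3).tolist())
for nm,(x,y),z in [('sp',(.427,.074),(.036,.05)),('lens',(.428,-.113),(.014,.04)),('ret',(.482,.271),(.015,.03))]:
    k=(np.hypot(W[...,0]-x,W[...,1]-y)<.045)&(W[...,2]>z[0])&(W[...,2]<z[1])
    if k.sum()>9:
        P=(W[k][:,:2]*1000).astype(np.float32); print(nm,len(P),cv2.minEnclosingCircle(P),np.median(W[k][:,2]))
E
```

```text
3.0 [0.41961186 0.08429681 0.29245561] [-4.70411428e-01  4.15479628e-03 -1.79960511e+02] [ 0.14416852 -0.0293683  -0.17000765]
campos [0.49578776 0.08364174 0.38536436]
[[-0.442, -0.646, -0.852], [0.445, 0.078, 0.002], [0.605, 0.805, 0.34]]
sp 1314 ((429.33868408203125, 69.83348846435547), 29.92766761779785) 0.0403531543423975
lens 2152 ((430.7787170410156, -117.2518310546875), 30.193710327148438) 0.023185054365557484
ret 1127 ((483.57354736328125, 268.1282958984375), 30.000795364379883) 0.019936019430712795
```

View pics/w1.png

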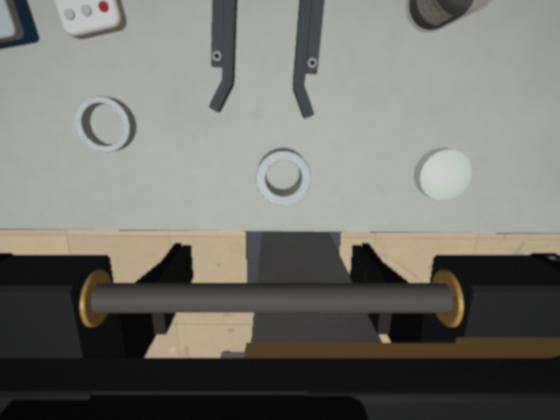

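The wrist view shows the lane mouth at (210–310, 110). The spacer is at (284,177), the lens at (445,175) and the retainer at (104,124).

```bash
cat >> h.py <<'E'
def lane(W,x0,x1,z=(.016,.025)):
    r=[]
    for a,b in [(.03,.085),(.1,.16)]:
        k=(W[...,0]>x0)&(W[...,0]<x1)&(W[...,1]>a)&(W[...,1]<b)&(W[...,2]>z[0])&(W[...,2]<z[1])
        P=W[k]; p=np.polyfit(P[:,0]-.57,P[:,1],1)
        d=P[:,1]-np.polyval(p,P[:,0]-.57)
        r.append(p); print('rail',len(P),'y@.57 %.4f slope %.2fdeg'%(p[1],np.degrees(np.arctan(p[0]))),np.percentile(d,[3,97]).round(4), 'xr',np.percentile(P[:,0],[1,99]).round(3))
    p=(r[0]+r[1])/2; print('axis y@.57 %.4f yaw %.2f'%(p[1],np.degrees(np.arctan(p[0]))))
    return p
E
python3 - <<'E'
from h import *
for n in ['w1','top0','scene0']:
    print(n); W=np.load(n+'.npy'); lane(W,.535,.645)
W=np.load('w1.npy'); k=(W[...,0]>.45)&(W[...,1]>.02)&(W[...,1]<.17)&(W[...,2]>.014)
for a,b in [(.02,.085),(.1,.17)]:
    q=k&(W[...,1]>a)&(W[...,1]<b); P=W[q]; P=P[np.argsort(P[:,0])][:40]; print('mouth',P.mean(0).round(4),P[0].round(4))
for n in ['top0','scene0']:
    W=np.load(n+'.npy'); q=(abs(W[...,1]-.09)<.025)&(W[...,0]>.63)&(W[...,0]<.69)&(W[...,2]>.01)&(W[...,2]<.035); P=W[q]; print(n,'stop',P[np.argsort(P[:,0])][::6].round(3).tolist())
E
```

```text
w1
rail 904 y@.57 0.0522 slope -3.36deg [-0.0058  0.0056] xr [0.536 0.605]
rail 907 y@.57 0.1277 slope -3.51deg [-0.0055  0.0059] xr [0.535 0.604]
axis y@.57 0.0900 yaw -3.44
top0
rail 93 y@.57 0.0547 slope -2.98deg [-0.0049  0.005 ] xr [0.535 0.643]
rail 96 y@.57 0.1306 slope -3.45deg [-0.0056  0.0059] xr [0.537 0.645]
axis y@.57 0.0926 yaw -3.21
scene0
rail 57 y@.57 0.0578 slope -3.54deg [-0.0074  0.0075] xr [0.536 0.64 ]
rail 66 y@.57 0.1331 slope -4.18deg [-0.0083  0.0071] xr [0.537 0.642]
axis y@.57 0.0955 yaw -3.86
mouth [0.45   0.0498 0.3118] [0.45   0.0836 0.3089]
mouth [0.45   0.123  0.3112] [0.45   0.1221 0.3099]
top0 stop [[0.658, 0.077, 0.021], [0.66, 0.08, 0.017], [0.66, 0.087, 0.015], [0.661, 0.083, 0.012], [0.662, 0.09, 0.022], [0.663, 0.103, 0.021], [0.663, 0.099, 0.029], [0.665, 0.074, 0.031], [0.667, 0.08, 0.027], [0.667, 0.083, 0.024], [0.669, 0.093, 0.032], [0.67, 0.096, 0.03], [0.671, 0.071, 0.034], [0.673, 0.074, 0.028], [0.673, 0.109, 0.029], [0.678, 0.108, 0.025]]
scene0 stop [[0.656, 0.089, 0.027], [0.66, 0.071, 0.018], [0.661, 0.07, 0.012], [0.662, 0.068, 0.021], [0.663, 0.079, 0.027], [0.664, 0.071, 0.027], [0.665, 0.096, 0.032], [0.667, 0.101, 0.024], [0.669, 0.071, 0.029], [0.672, 0.087, 0.028], [0.677, 0.074, 0.028]]
```

>>> send_rows(
  deltas="10 14 0 0 0 3.1 1; 0 0 50 0 0 0 1; 0 0 50 0 0 0 1; 0 0 50 0 0 0 1; 0 0 0 0 0 0 1; 0 0 0 0 0 0 1",
  newtons=12,
)

```text
time: 3.8
position: [0.4319, 0.0651, 0.1432]
tool_rot: [1.0, -0.028, 0.001, 0.0]
ft_force: [0.2, 0.8, 0.6]
grip_width: 0.0869
grip_force: 0.0
```

```bash
python3 - <<'E'
from h import *
o=robot.get_obs(); print(o['position'],R.from_quat(o['tool_rot']).as_euler('zyx',degrees=True))
c=shot('wrist'); W=cloud(c)
k=(np.hypot(W[...,0]-.429,W[...,1]-.07)<.045)&(W[...,2]>.036)&(W[...,2]<.05)
P=(W[k][:,:2]*1000).astype(np.float32); print(len(P),cv2.minEnclosingCircle(P) if len(P) else 0)
lane(W,.535,.645)
E
```

```text
[0.43188428 0.06506109 0.14320987] [3.25920796e+00 1.17528337e-01 1.79980969e+02]
3544 ((429.5326843261719, 70.07939910888672), 30.106897354125977)
rail 1383 y@.57 0.0526 slope -2.83deg [-0.0058  0.0057] xr [0.535 0.572]
rail 1608 y@.57 0.1276 slope -3.19deg [-0.0052  0.006 ] xr [0.535 0.577]
axis y@.57 0.0901 yaw -3.01
```

>>> send_rows(
  deltas="-2.7 -4.9 25 0 0 0 1; 0 0 24 0 0 0 1; 0 0 0 0 0 0 0.6; 0 0 0 0 0 0 0.5; 0 0 0 0 0 0 0.5; 0 0 0 0 0 0 0.5; 0 0 0 0 0 0 0.5",
  newtons=12,
)

```text
time: 4.72
position: [0.4287, 0.0716, 0.0943]
tool_rot: [1.0, -0.027, 0.001, 0.0]
ft_force: [-0.6, -0.4, 8.0]
grip_width: 0.0585
grip_force: 12.0
```

>>> send_rows(
  deltas="0 0 0 0 0 0 0.5; 0 0 0 0 0 0 0.5",
)

```text
time: 4.97
position: [0.4287, 0.0716, 0.0943]
tool_rot: [1.0, -0.027, 0.001, 0.0]
ft_force: [-0.1, 0.1, 8.1]
grip_width: 0.0586
grip_force: 12.0
```

```bash
python3 - <<'E'
from h import *
o=robot.get_obs(); print(o['position'],o['ft_force'],o['grip_width'])
c=shot('wrist','w2.png'); W=cloud(c)
k=(np.hypot(W[...,0]-.429,W[...,1]-.07)<.045)&(W[...,2]>.034)&(W[...,2]<.05)
P=(W[k][:,:2]*1000).astype(np.float32); print(len(P),cv2.minEnclosingCircle(P) if len(P) else 0,np.percentile(W[k][:,2],[5,50,95]))
E
```

```text
[0.42869228 0.07163313 0.09427715] [-0.11933211  0.11687804  8.06732562] 0.05863935564673032
4924 ((437.7770690917969, 69.66498565673828), 38.39561462402344) [0.03639522 0.04034184 0.0461311 ]
```

View pics/w2.png

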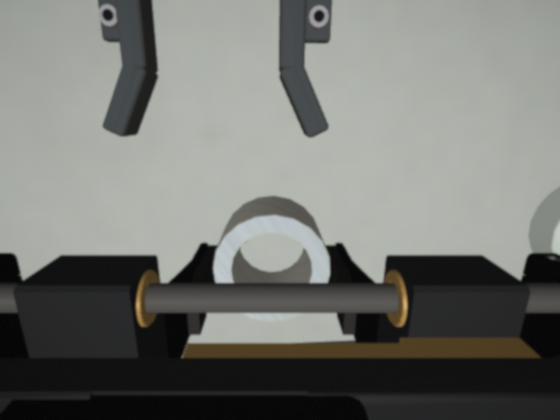

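The ring is held between the pads at (272,265), with the mouth ahead at (125–310, 130).

>>> send_rows(
  deltas="5 -9 0 0 0 0 0.5; 5 -10 0 0 0 0 0.5; 4.5 -9 0 0 0 0 0.5; 0 0 0 0 0 0 0.5",
)

```text
time: 5.52
position: [0.4427, 0.0989, 0.0942]
tool_rot: [1.0, -0.026, -0.001, 0.0]
ft_force: [-2.8, -2.0, 10.7]
grip_width: 0.0584
grip_force: 12.0
```

```bash
python3 - <<'E'
from h import *
o=robot.get_obs(); print(o['position'],o['ft_force'],R.from_quat(o['tool_rot']).as_euler('zyx',degrees=True))
c=shot('wrist','w3.png'); W=cloud(c)
lane(W,.528,.6)
# ring symmetric check: wrist view ring outer top
k=(abs(W[...,0]-o['position'][0]-.022)<.008)&(abs(W[...,1]-.098)<.045)&(W[...,2]>.037)&(W[...,2]<.043)
for xs in (.016,.019,.022,.025):
    q=k&(abs(W[...,0]-o['position'][0]-xs)<.0012); print(xs,q.sum(),W[q][:,1].min() if q.any() else 0,W[q][:,1].max() if q.any() else 0)
E
```

```text
[0.44270667 0.09891087 0.09424961] [-2.77974315 -1.9570148  10.66631998] [ 3.00317771e+00 -1.47998799e-01  1.79975807e+02]
rail 2375 y@.57 0.0531 slope -3.11deg [-0.0059  0.0054] xr [0.528 0.566]
rail 2598 y@.57 0.1279 slope -3.70deg [-0.0054  0.0059] xr [0.529 0.57 ]
axis y@.57 0.0905 yaw -3.41
0.016 232 0.07150979127630942 0.12270057493520398
0.019 290 0.07348110034441892 0.12088325102024582
0.022 399 0.07577541388697775 0.11866914836201727
0.025 356 0.07934830804053927 0.11521097965921023
```

>>> send_rows(
  deltas="10 -1 0 0 0 0.4 0.5; 12 0 0 0 0 0 0.5; 12 0 0 0 0 0 0.5; 12 0 0 0 0 0 0.5; 12 0 0 0 0 0 0.5; 12 0 0 0 0 0 0.5; 12 0 0 0 0 0 0.5; 12 0 0 0 0 0 0.5; 0 0 0 0 0 0 0.5",
)

```text
time: 6.7
position: [0.5374, 0.0944, 0.0937]
tool_rot: [1.0, -0.03, -0.001, -0.0]
ft_force: [-0.6, -1.0, 5.1]
grip_width: 0.0584
grip_force: 12.0
```

```bash
python3 - <<'E'
from h import *
o=robot.get_obs(); print(o['position'],o['ft_force'],R.from_quat(o['tool_rot']).as_euler('zyx',degrees=True))
c=shot('wrist','w4.png'); W=cloud(c)
lane(W,.54,.65)
q=(abs(W[...,1]-.088)<.02)&(W[...,0]>.63)&(W[...,0]<.70)&(W[...,2]>.006)&(W[...,2]<.022); P=W[q]; print('face',len(P),np.percentile(P[:,0],[5,25,50,75]))
k=(W[...,2]>.037)&(W[...,2]<.043)
for xs in (.016,.019,.022,.025):
    q=k&(abs(W[...,0]-o['position'][0]-xs)<.0012)&(abs(W[...,1]-o['position'][1])<.04); print(xs,q.sum(),W[q][:,1].min(),W[q][:,1].max())
E
```

```text
[0.53738123 0.09436751 0.09366387] [-0.5522271  -1.03384246  5.11817636] [ 3.46996508e+00 -6.62154433e-02 -1.79993271e+02]
rail 5507 y@.57 0.0543 slope -4.65deg [-0.0067  0.0058] xr [0.543 0.649]
rail 5191 y@.57 0.1269 slope -2.25deg [-0.0057  0.0065] xr [0.547 0.649]
axis y@.57 0.0906 yaw -3.45
face 936 [0.66124623 0.66177357 0.66235686 0.66291764]
0.016 247 0.06749150942078223 0.11784627214034597
0.019 347 0.069749858880206 0.11554917055663719
0.022 382 0.07274413216324263 0.11294741370501946
0.025 334 0.07591159553656329 0.1091249266162824
```

>>> send_rows(
  deltas="14 0 0 0 0 0 0.5; 14 0 0 0 0 0 0.5; 14 0 0 0 0 0 0.5; 14 0 0 0 0 0 0.5; 14 0 0 0 0 0 0.5; 14 0 0 0 0 0 0.5; 0 0 0 0 0 0 0.5",
)

```text
time: 7.62
position: [0.623, 0.089, 0.0934]
tool_rot: [1.0, -0.03, 0.001, -0.0]
ft_force: [0.7, 0.2, 1.6]
grip_width: 0.0584
grip_force: 12.0
```

>>> send_rows(
  deltas="3 0 0 0 0 0 0.5; 3 0 0 0 0 0 0.5; 2 0 0 0 0 0 0.5; 0 0 0 0 0 0 0.5",
)

```text
time: 8.12
position: [0.6244, 0.089, 0.0934]
tool_rot: [1.0, -0.03, -0.007, 0.0]
ft_force: [-10.7, 0.9, 11.6]
grip_width: 0.0586
grip_force: 12.0
```

```bash
python3 - <<'E'
from h import *
c=shot('wrist','w5.png'); W=cloud(c)
q=(abs(W[...,1]-.088)<.012)&(W[...,0]>.6)&(W[...,0]<.70)&(W[...,2]>-.01)&(W[...,2]<.06)
P=W[q]
for x in np.arange(.632,.69,.003):
    s=P[(P[:,0]>=x)&(P[:,0]<x+.003)]; print(round(x,3),len(s),np.percentile(s[:,2],[5,50,95]).round(3) if len(s) else '')
cv2.imwrite('pics/w5c.png',cv2.resize(c['image'][100:340,140:440,::-1],None,fx=2,fy=2))
E
```

```text
0.632 0 
0.635 0 
0.638 38 [0.039 0.04  0.041]
0.641 201 [0.039 0.04  0.041]
0.644 294 [0.039 0.041 0.041]
0.647 430 [0.006 0.04  0.041]
0.65 1048 [0.001 0.024 0.04 ]
0.653 176 [0.    0.001 0.002]
0.656 0 
0.659 7 [0.027 0.028 0.028]
0.662 192 [0.028 0.03  0.031]
0.665 285 [0.029 0.03  0.032]
0.668 303 [0.03  0.03  0.032]
0.671 301 [0.03  0.03  0.032]
0.674 316 [0.029 0.03  0.031]
0.677 609 [0.001 0.018 0.03 ]
0.68 227 [0.    0.001 0.002]
0.683 234 [0.    0.001 0.002]
0.686 230 [0.    0.001 0.002]
0.689 240 [0.    0.001 0.002]
```

View pics/w5c.png

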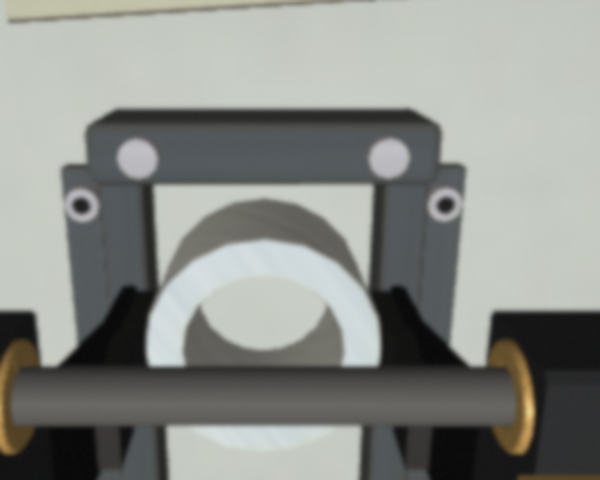

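The ring's front edge is still about 9 mm short of the stop face, so something else blocked the move. I'll check what stands around the gripper.

```bash
python3 - <<'E'
from h import *
o=robot.get_obs(); print(o['position'],o['ft_force'],o['moment'],R.from_quat(o['tool_rot']).as_euler('zyx',degrees=True))
for n in ['top0','scene0']:
    W=np.load(n+'.npy')
    for x in np.arange(.66,.86,.02):
        s=W[(W[...,0]>=x)&(W[...,0]<x+.02)&(W[...,1]>-.05)&(W[...,1]<.23)]; s=s[s[:,2]>.04]
        if len(s): print(n,round(x,2),len(s),np.percentile(s[:,2],[0,50,100]).round(3),'y',np.percentile(s[:,1],[0,50,100]).round(3))
c=shot('scene','s6.png')
cv2.imwrite('pics/s6c.png',cv2.resize(c['image'][60:260,200:400,::-1],None,fx=3,fy=3,interpolation=2))
E
```

```text
[0.62444023 0.08898613 0.09338963] [-10.18456812   0.3489291   11.1384562 ] [-0.03516032  1.74929906 -0.04164049] [   3.44934906   -0.74996737 -179.98837524]
top0 0.66 372 [0.04  0.156 0.219] y [0.182 0.207 0.23 ]
top0 0.68 122 [0.084 0.201 0.219] y [0.182 0.204 0.228]
top0 0.7 160 [0.072 0.207 0.457] y [0.141 0.206 0.23 ]
top0 0.72 1433 [0.04  0.309 0.546] y [-0.049  0.086  0.23 ]
top0 0.74 3912 [0.044 0.455 0.741] y [-0.05   0.114  0.23 ]
top0 0.76 2138 [0.04  0.533 0.77 ] y [-0.05   0.046  0.23 ]
top0 0.78 929 [0.099 0.426 0.688] y [-0.05  0.1   0.23]
top0 0.8 823 [0.09  0.427 0.715] y [-0.05   0.148  0.23 ]
top0 0.82 452 [0.041 0.424 0.714] y [-0.05   0.138  0.23 ]
top0 0.84 209 [0.057 0.586 0.597] y [0.169 0.193 0.222]
scene0 0.66 328 [0.04  0.137 0.217] y [0.178 0.207 0.23 ]
scene0 0.68 29 [0.194 0.211 0.216] y [0.183 0.213 0.23 ]
scene0 0.7 41 [0.196 0.212 0.453] y [0.044 0.212 0.229]
scene0 0.72 665 [0.043 0.296 0.518] y [-0.05   0.125  0.228]
scene0 0.74 1850 [0.055 0.441 0.758] y [-0.05  0.13  0.23]
scene0 0.76 1551 [0.115 0.519 0.764] y [-0.05   0.045  0.229]
scene0 0.78 315 [0.195 0.424 0.729] y [-0.049  0.138  0.23 ]
scene0 0.8 125 [0.288 0.424 0.713] y [-0.048  0.048  0.23 ]
scene0 0.82 238 [0.04  0.097 0.43 ] y [-0.048 -0.001  0.112]
```

View pics/s6c.png

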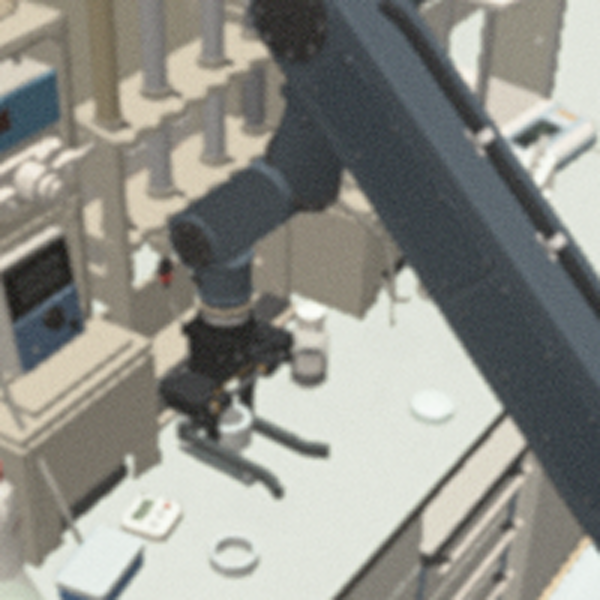

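The cabinet block (x>0.66, y>0.18) is close to the gripper, but the moments point to a low, central contact. I'll open the fingers to see whether the ring or the gripper is blocked.

>>> send_rows(
  deltas="0 0 0 0 0 0 0.85; 0 0 0 0 0 0 0.85; 0 0 0 0 0 0 0.85",
)

```text
time: 8.6
position: [0.6303, 0.0885, 0.0931]
tool_rot: [1.0, -0.03, 0.0, 0.0]
ft_force: [-0.9, -0.2, -0.2]
grip_width: 0.0726
grip_force: 0.0
```

```bash
python3 - <<'E'
from h import *
o=robot.get_obs(); print(o['position'],o['ft_force'],o['moment'],R.from_quat(o['tool_rot']).as_euler('zyx',degrees=True))
c=shot('wrist','w7.png'); W=cloud(c)
x,y,_=o['position']
k=(W[...,2]>.037)&(W[...,2]<.043)&(abs(W[...,1]-.088)<.035)&(W[...,0]>x-.04)&(W[...,0]<.656)
P=(W[k][:,:2]*1000).astype(np.float32); print('ring',cv2.minEnclosingCircle(P),np.median(W[k][:,2]))
# black finger/gripper points near
q=(abs(W[...,1]-y)<.09)&(W[...,2]>.02)&(W[...,2]<.2)&(c['image'].max(-1)<45)
P=W[q]-[x,y,0]
for z in np.arange(.02,.2,.01):
    s=P[(P[:,2]>=z)&(P[:,2]<z+.01)]
    if len(s)>5: print(round(z,2),len(s),'xmax',np.percentile(s[:,0],[50,98]).round(3),'y',np.percentile(s[:,1],[1,99]).round(3))
E
```

```text
[0.63028058 0.08853774 0.09308185] [-0.88746762 -0.18917993 -0.20463346] [ 0.07298287 -0.05773176 -0.02641882] [3.48073271e+00 4.93415404e-02 1.79998296e+02]
ring ((624.6537475585938, 92.39263916015625), 34.50979995727539) 0.040312855671069285
0.02 360 xmax [0.008 0.05 ] y [-0.046  0.042]
0.03 562 xmax [0.006 0.013] y [-0.046  0.042]
0.04 602 xmax [0.007 0.013] y [-0.046  0.042]
0.05 585 xmax [0.007 0.013] y [-0.048  0.044]
0.06 529 xmax [0.007 0.013] y [-0.05   0.046]
0.07 460 xmax [-0.005  0.005] y [-0.043  0.04 ]
0.08 795 xmax [0.    0.011] y [-0.043  0.04 ]
0.09 1760 xmax [0.014 0.04 ] y [-0.088  0.077]
0.1 5313 xmax [0.033 0.041] y [-0.083  0.066]
0.11 5883 xmax [0.033 0.041] y [-0.081  0.065]
0.12 6279 xmax [0.024 0.028] y [-0.064  0.055]
0.13 22279 xmax [0.024 0.028] y [-0.059  0.05 ]
0.14 2619 xmax [0.025 0.027] y [-0.019  0.045]
```

>>> send_rows(
  deltas="-7 0 0 0 0 0 0.85; 0 0 0 0 0 0 0.85; 0 0 -0.5 0 0 0 0.5; 0 0 0 0 0 0 0.5; 0 0 0 0 0 0 0.5; 0 0 0 0 0 0 0.5",
  newtons=15,
)

```text
time: 9.4
position: [0.623, 0.0891, 0.0938]
tool_rot: [1.0, -0.03, 0.0, -0.0]
ft_force: [0.8, 0.3, 0.9]
grip_width: 0.0585
grip_force: 15.0
```

>>> send_rows(
  deltas="2 0 0 0 0 0 0.5; 2 0 0 0 0 0 0.5; 0 0 0 0 0 0 0.5",
)

```text
time: 9.78
position: [0.6237, 0.0891, 0.0939]
tool_rot: [1.0, -0.03, -0.004, 0.0]
ft_force: [-6.0, -0.7, 7.2]
grip_width: 0.0585
grip_force: 15.0
```

>>> send_rows(
  deltas="2 0 0 0 0 0 0.5; 2 0 0 0 0 0 0.5; 0 0 0 0 0 0 0.5",
)

```text
time: 10.15
position: [0.6289, 0.0888, 0.0939]
tool_rot: [1.0, -0.03, -0.002, -0.0]
ft_force: [-4.7, -0.3, 6.4]
grip_width: 0.0584
grip_force: 15.0
```

```bash
cat >> h.py <<'E'
def ringfit(W,z,x0,x1,yc,r=.03,tol=.003,half=.034):
    # front rim of disc seen at height z: fit centre with known radius from outermost points per y column
    from scipy.optimize import least_squares
    k=(abs(W[...,2]-z)<tol)&(abs(W[...,1]-yc)<half)&(W[...,0]>x0)&(W[...,0]<x1)
    P=W[k][:,:2]; h=cv2.convexHull((P*1000).astype(np.float32)).reshape(-1,2)/1000
    h=h[(h[:,0]>h[:,0].max()-.018)]
    s=least_squares(lambda c:np.hypot(h[:,0]-c[0],h[:,1]-c[1])-r,[h[:,0].max()-r,yc],loss='soft_l1',f_scale=.001)
    return s.x.round(4),len(h),np.abs(s.fun).mean().round(4)
E
python3 - <<'E'
from h import *
o=robot.get_obs(); print(o['position'],o['ft_force'],o['moment'])
c=shot('wrist','w8.png'); W=cloud(c)
print(ringfit(W,.04,.60,.657,.088)); lane(W,.6,.65)
c=shot('wrist'); print(ringfit(cloud(c),.04,.60,.657,.088))
E
```

```text
[0.62887553 0.08883224 0.09388154] [-4.68019506 -0.34358318  6.35281074] [0.10681565 0.99153379 0.01261004]
(array([0.6283, 0.0885]), 20, np.float64(0.0013))
rail 882 y@.57 0.0989 slope -34.17deg [-0.0127  0.015 ] xr [0.611 0.65 ]
rail 676 y@.57 0.0755 slope 32.44deg [-0.0131  0.0109] xr [0.613 0.65 ]
axis y@.57 0.0872 yaw -1.23
(array([0.6279, 0.0882]), 19, np.float64(0.001))
```

>>> send_rows(
  deltas="2 0 0 0 0 0 0.5; 2 0 0 0 0 0 0.5; 1 0 0 0 0 0 0.5; 0 0 0 0 0 0 0.5",
)

```text
time: 10.75
position: [0.6327, 0.0886, 0.0939]
tool_rot: [1.0, -0.03, -0.004, -0.0]
ft_force: [-7.9, -0.2, 8.6]
grip_width: 0.0583
grip_force: 15.0
```

```bash
python3 - <<'E'
from h import *
o=robot.get_obs(); print(o['position'],o['ft_force'],o['moment'])
W=cloud(shot('wrist','w9.png'))
print(ringfit(W,.04,.60,.66,.088))
q=(abs(W[...,1]-.088)<.012)&(W[...,0]>.6)&(W[...,0]<.70)&(W[...,2]>-.01)&(W[...,2]<.06)
P=W[q]
for x in np.arange(.650,.672,.002):
    s=P[(P[:,0]>=x)&(P[:,0]<x+.002)]; print(round(x,3),len(s),np.percentile(s[:,2],[5,50,95]).round(3) if len(s) else '')
E
```

```text
[0.63274942 0.08862833 0.09388597] [-7.89200791 -0.24293224  8.61165588] [ 0.08779052  1.33470406 -0.00589202]
(array([0.6317, 0.0879]), 16, np.float64(0.0012))
0.65 83 [0.04  0.04  0.041]
0.652 184 [0.039 0.04  0.041]
0.654 192 [0.04  0.04  0.042]
0.656 193 [0.04  0.04  0.041]
0.658 338 [0.02  0.04  0.041]
0.66 422 [0.025 0.034 0.04 ]
0.662 92 [0.028 0.029 0.031]
0.664 173 [0.029 0.03  0.031]
0.666 181 [0.03  0.03  0.031]
0.668 186 [0.029 0.03  0.031]
0.67 190 [0.029 0.03  0.031]
0.672 192 [0.029 0.03  0.032]
```

>>> send_rows(
  deltas="3 0 0 0 0 0 0.5; 3 0 0 0 0 0 0.5; 0 0 0 0 0 0 0.5; 0 0 0 0 0 0 0.5",
)

```text
time: 11.3
position: [0.6342, 0.0884, 0.0936]
tool_rot: [0.999, -0.03, -0.01, 0.0]
ft_force: [-15.8, 0.2, 15.1]
grip_width: 0.0586
grip_force: 15.0
```

>>> send_rows(
  deltas="-4 0 0 0 0 0 0.85; -3 0 0 0 0 0 0.9; 0 0 0 0 0 0 0.9; 0 0 -40 0 0 0 0.9; -30 0 -30 0 0 0 0.9; -30 0 0 0 0 0 0.9; 0 0 0 0 0 0 0.9",
)

```text
time: 12.18
position: [0.5732, 0.0923, 0.1639]
tool_rot: [1.0, -0.03, -0.001, -0.0]
ft_force: [0.5, -0.4, 0.0]
grip_width: 0.0782
grip_force: 0.0
```

```bash
python3 - <<'E'
from h import *
o=robot.get_obs(); print(o['position'],o['ft_force'],R.from_quat(o['tool_rot']).as_euler('zyx',degrees=True))
W=cloud(shot('wrist','w10.png'))
q=(abs(W[...,1]-.088)<.008)&(W[...,0]>.58)&(W[...,0]<.70)&(W[...,2]>-.01)&(W[...,2]<.06)
P=W[q]
for x in np.arange(.592,.672,.002):
    s=P[(P[:,0]>=x)&(P[:,0]<x+.002)]; print(round(x,3),len(s),np.percentile(s[:,2],[5,50,95]).round(3) if len(s) else '')
q=(abs(W[...,2]-.04)<.003)&(abs(W[...,1]-.088)<.04)&(W[...,0]>.58)
print(cv2.minEnclosingCircle((W[q][:,:2]*1000).astype(np.float32)))
for nm,(x,y),z in [('lens',(.428,-.113),(.014,.04)),('ret',(.482,.271),(.015,.03))]:
    k=(np.hypot(W[...,0]-x,W[...,1]-y)<.045)&(W[...,2]>z[0])&(W[...,2]<z[1])
    if k.sum()>9: print(nm,cv2.minEnclosingCircle((W[k][:,:2]*1000).astype(np.float32)))
E
```

```text
[0.57319138 0.09225549 0.16393723] [ 0.48941173 -0.37041194  0.01016158] [ 3.45357379e+00 -1.02862519e-01 -1.79993994e+02]
0.592 43 [0.    0.001 0.002]
0.594 6 [0.002 0.002 0.003]
0.596 0 
0.598 0 
0.6 2 [0.039 0.039 0.039]
0.602 47 [0.039 0.04  0.041]
0.604 68 [0.039 0.04  0.042]
0.606 68 [0.04  0.04  0.041]
0.608 64 [0.04  0.041 0.042]
0.61 150 [0.005 0.038 0.041]
0.612 162 [0.001 0.017 0.039]
0.614 52 [0.    0.001 0.002]
0.616 51 [0.    0.001 0.002]
0.618 53 [0.    0.001 0.002]
0.62 50 [0.    0.001 0.002]
0.622 56 [0.    0.001 0.003]
0.624 53 [0.    0.001 0.002]
0.626 49 [0.    0.001 0.002]
0.628 54 [0.    0.001 0.002]
0.63 56 [0.001 0.001 0.003]
0.632 54 [-0.     0.001  0.002]
0.634 57 [0.    0.001 0.002]
0.636 54 [0.    0.001 0.003]
0.638 55 [0.    0.001 0.002]
0.64 56 [0.    0.001 0.002]
0.642 56 [0.    0.001 0.002]
0.644 56 [0.    0.001 0.002]
0.646 59 [0.    0.001 0.002]
0.648 63 [0.    0.001 0.035]
0.65 82 [0.001 0.038 0.041]
0.652 82 [0.039 0.04  0.042]
0.654 85 [0.04  0.04  0.041]
0.656 80 [0.039 0.04  0.042]
0.658 83 [0.039 0.04  0.041]
0.66 38 [0.028 0.04  0.041]
0.662 95 [0.017 0.029 0.03 ]
0.664 78 [0.029 0.03  0.031]
0.666 79 [0.029 0.031 0.032]
0.668 77 [0.03  0.03  0.032]
0.67 79 [0.029 0.03  0.032]
0.672 81 [0.029 0.031 0.031]
((631.5916748046875, 86.80005645751953), 29.881227493286133)
```

The spacer is home: its front edge and the stop face are both at x≈0.661. Next is the lens.

>>> send_rows(
  deltas="-44 0 0 0 0 0 1; -44 0 0 0 0 0 1; -44 0 0 0 0 0 1; 0 54 0 0 0 0 1; 0 54 0 0 0 0 1; 0 54 0 0 0 0 1; 0 54 0 0 0 0 1; 0 0 0 0 0 0 1",
)

```text
time: 13.22
position: [0.433, -0.121, 0.1636]
tool_rot: [0.999, -0.034, 0.003, 0.002]
ft_force: [-0.1, 0.2, -0.4]
grip_width: 0.087
grip_force: 0.0
```

```bash
python3 - <<'E'
from h import *
o=robot.get_obs(); print(o['position'],o['ft_force'],R.from_quat(o['tool_rot']).as_euler('zyx',degrees=True))
W=cloud(shot('wrist','w11.png'))
k=(np.hypot(W[...,0]-.43,W[...,1]+.115)<.045)&(W[...,2]>.012)&(W[...,2]<.03)
print('lens',k.sum(),cv2.minEnclosingCircle((W[k][:,:2]*1000).astype(np.float32)))
E
```

```text
[ 0.43295338 -0.12098496  0.16360723] [-0.06787584  0.2222429  -0.39745078] [  3.86095327   0.28345358 179.81806442]
lens 4439 ((430.55975341796875, -117.41146850585938), 30.071537017822266)
```

>>> send_rows(
  deltas="-3 -5 44 0 0 0 1; 0 0 43 0 0 0 1; 0 0 0 0 0 0 1; 0 0 0 0 0 0 1; 0 0 0 0 0 0 0.5; 0 0 0 0 0 0 0.5; 0 0 0 0 0 0 0.5; 0 0 0 0 0 0 0.5",
  newtons=8,
)

```text
time: 14.28
position: [0.4283, -0.1113, 0.0776]
tool_rot: [1.0, -0.03, 0.002, 0.001]
ft_force: [-0.2, -2.4, 7.4]
grip_width: 0.0589
grip_force: 8.0
```

>>> send_rows(
  deltas="1 -15 0 0 0 0 0.5; 1.2 -24 0 0 0 0 0.5; 1.2 -25 0 0 0 0 0.5; 1.2 -25 0 0 0 0 0.5; 1.2 -25 0 0 0 0 0.5; 1.2 -25 0 0 0 0 0.5; 1.2 -25 0 0 0 0 0.5; 1.2 -24 0 0 0 0 0.5; 1.2 -23 0 0 0 0 0.5; 0 0 0 0 0 0 0.5",
)

```text
time: 15.52
position: [0.4512, 0.101, 0.0775]
tool_rot: [1.0, -0.03, 0.001, -0.0]
ft_force: [1.0, 4.7, 6.0]
grip_width: 0.0591
grip_force: 8.0
```

```bash
python3 - <<'E'
from h import *
o=robot.get_obs(); print(o['position'],o['ft_force'],R.from_quat(o['tool_rot']).as_euler('zyx',degrees=True))
W=cloud(shot('wrist','w12.png'))
print('lens',ringfit(W,.018,.45,.49,.098)); lane(W,.528,.65)
E
```

```text
[0.45118047 0.10104212 0.07747351] [1.01592479 4.70235308 5.96791862] [ 3.40940130e+00  1.18759414e-01 -1.79957856e+02]
lens (array([0.4535, 0.0993]), 13, np.float64(0.0001))
rail 3131 y@.57 0.0532 slope -3.17deg [-0.0059  0.0053] xr [0.528 0.57 ]
rail 3398 y@.57 0.1279 slope -3.56deg [-0.0054  0.0059] xr [0.529 0.574]
axis y@.57 0.0906 yaw -3.37
```

>>> send_rows(
  deltas="0 2 0 0 0 0 0.5; 0 0 0 0 0 0 0.5; 0 0 0 0 0 0 0.9; 0 0 0 0 0 0 1; 0 0 -40 0 0 0 1; -24 0 0 0 0 0 0.4; -25 0 0 0 0 0 0.23; 0 0 0 0 0 0 0.23; 0 0 0 0 0 0 0.23",
)

```text
time: 16.7
position: [0.4032, 0.1003, 0.1167]
tool_rot: [1.0, -0.03, 0.001, 0.0]
ft_force: [-0.2, -0.0, 0.6]
grip_width: 0.0544
grip_force: 0.0
```

```bash
python3 - <<'E'
from h import *
o=robot.get_obs(); print(o['position'],o['grip_width'],R.from_quat(o['tool_rot']).as_euler('zyx',degrees=True))
W=cloud(shot('wrist','w13.png'))
print('lens',ringfit(W,.018,.45,.49,.098))
k=(np.hypot(W[...,0]-.453,W[...,1]-.098)<.045)&(W[...,2]>.012)&(W[...,2]<.03)
print('lens',k.sum(),cv2.minEnclosingCircle((W[k][:,:2]*1000).astype(np.float32)))
lane(W,.528,.6)
E
```

```text
[0.40317273 0.10031719 0.11668881] 0.05436523565808854 [3.48944503e+00 1.19523141e-01 1.79996038e+02]
lens (array([0.4529, 0.0966]), 18, np.float64(0.0001))
lens 7888 ((453.2694091796875, 96.55660247802734), 29.90233612060547)
rail 310 y@.57 0.0597 slope 6.44deg [-0.0061  0.0053] xr [0.528 0.534]
rail 551 y@.57 0.1264 slope -6.00deg [-0.0055  0.0059] xr [0.528 0.538]
axis y@.57 0.0931 yaw 0.22
```

>>> send_rows(
  deltas="0 -1.5 20 0 0 0 0.23; 0 0 20 0 0 0 0.23; 0 0 0 0 0 0 0.23; 0 0 0 0 0 0 0.23; 0 0 0 0 0 0 0.23",
)

```text
time: 17.38
position: [0.4023, 0.102, 0.0773]
tool_rot: [1.0, -0.03, 0.001, -0.0]
ft_force: [0.9, 0.4, -0.0]
grip_width: 0.0204
grip_force: 0.0
```

>>> send_rows(
  deltas="6 0 0 0 0 0 0.23; 6 0 0 0 0 0 0.23; 8 0 0 0 0 0 0.23; 8 0 0 0 0 0 0.23; 8 0 0 0 0 0 0.23; 8 0 0 0 0 0 0.23; 8 0 0 0 0 0 0.23; 8 0 0 0 0 0 0.23; 0 0 0 0 0 0 0.23",
)

```text
time: 18.5
position: [0.4638, 0.0982, 0.0768]
tool_rot: [1.0, -0.03, 0.002, -0.0]
ft_force: [-0.4, 0.5, -1.0]
grip_width: 0.02
grip_force: 0.0
```

```bash
python3 - <<'E'
from h import *
o=robot.get_obs(); print(o['position'],o['ft_force'],o['grip_width'],R.from_quat(o['tool_rot']).as_euler('zyx',degrees=True))
W=cloud(shot('wrist','w14.png'))
x,y,_=o['position']
print('lens',ringfit(W,.018,x+.02,x+.08,y-.002))
lane(W,.53,.65)
E
```

```text
[0.46378866 0.09821491 0.07679628] [-0.39942277  0.4712709  -0.99744517] 0.019956205761844828 [  3.48220149   0.23824828 179.99341261]
lens (array([0.5182, 0.1102]), 7, np.float64(0.0023))
rail 3833 y@.57 0.0532 slope -3.18deg [-0.0059  0.0053] xr [0.531 0.582]
rail 4096 y@.57 0.1279 slope -3.36deg [-0.0053  0.0059] xr [0.531 0.587]
axis y@.57 0.0905 yaw -3.27
```

View pics/w14.png

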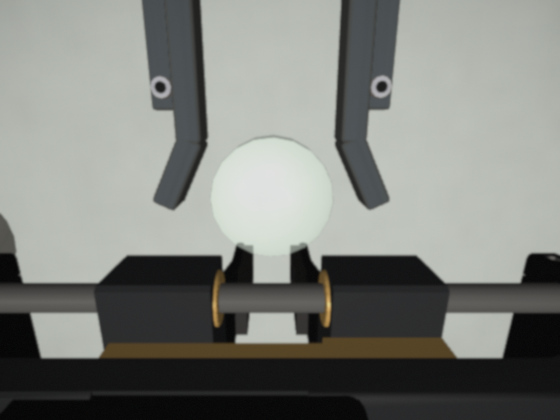

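The lens at (271,195) sits in the two-finger cradle, centred between the rails. I'll keep pushing.

>>> send_rows(
  deltas="8 0 0 0 0 0 0.23; 8 0 0 0 0 0 0.23; 8 0 0 0 0 0 0.23; 8 0 0 0 0 0 0.23; 8 0 0 0 0 0 0.23; 8 0 0 0 0 0 0.23; 8 0 0 0 0 0 0.23; 4 0 0 0 0 0 0.23; 0 0 0 0 0 0 0.23",
)

```text
time: 19.68
position: [0.5222, 0.0947, 0.0768]
tool_rot: [1.0, -0.03, 0.001, 0.0]
ft_force: [0.6, -0.7, 1.4]
grip_width: 0.02
grip_force: 0.0
```

>>> send_rows(
  deltas="3 0 0 0 0 0 0.23; 3 0 0 0 0 0 0.23; 3 0 0 0 0 0 0.23; 0 0 0 0 0 0 0.23",
)

```text
time: 20.18
position: [0.531, 0.0941, 0.0768]
tool_rot: [1.0, -0.03, 0.001, -0.0]
ft_force: [-0.2, -0.4, 0.3]
grip_width: 0.0198
grip_force: 0.2
```

>>> send_rows(
  deltas="2 0 0 0 0 0 0.23; 2 0 0 0 0 0 0.23; 2 0 0 0 0 0 0.23; 0 0 0 0 0 0 0.23",
)

```text
time: 20.68
position: [0.5358, 0.0939, 0.0767]
tool_rot: [1.0, -0.03, -0.001, 0.0]
ft_force: [-3.8, 0.5, 1.1]
grip_width: 0.0203
grip_force: 1.5
```

```bash
cat >> h.py <<'E'
def prof(W,x0,x1,half=.006,st=.002):
    for x in np.arange(x0,x1,st):
        yc=.0906-.059*(x-.57)
        s=W[(W[...,0]>=x)&(W[...,0]<x+st)&(abs(W[...,1]-yc)<half)&(W[...,2]>-.01)&(W[...,2]<.06)]
        print(round(x,3),len(s),np.percentile(s[:,2]*1000,[5,50,95]).round(0) if len(s) else '')
E
python3 - <<'E'
from h import *
o=robot.get_obs(); print(o['position'],o['ft_force'],o['moment'])
W=cloud(shot('wrist','w15.png')); prof(W,.58,.67)
E
```

```text
[0.53580571 0.09386906 0.07665656] [-3.81258963  0.49509074  1.12675725] [0.05247125 0.56431567 0.01395742]
0.58 116 [25. 26. 27.]
0.582 121 [24. 25. 26.]
0.584 115 [24. 25. 26.]
0.586 120 [23. 25. 26.]
0.588 115 [23. 24. 25.]
0.59 123 [22. 23. 25.]
0.592 123 [22. 23. 24.]
0.594 116 [21. 22. 23.]
0.596 126 [20. 21. 22.]
0.598 121 [19. 20. 21.]
0.6 39 [17. 19. 22.]
0.602 130 [39. 40. 41.]
0.604 162 [39. 40. 41.]
0.606 160 [40. 41. 41.]
0.608 167 [39. 40. 42.]
0.61 169 [39. 40. 41.]
0.612 110 [ 0.  1. 40.]
0.614 101 [0. 1. 2.]
0.616 104 [0. 1. 2.]
0.618 102 [0. 1. 2.]
0.62 103 [0. 1. 2.]
0.622 109 [0. 1. 2.]
0.624 103 [0. 1. 2.]
0.626 108 [0. 1. 3.]
0.628 114 [0. 1. 2.]
0.63 110 [0. 1. 2.]
0.632 115 [0. 1. 2.]
0.634 114 [0. 1. 2.]
0.636 114 [0. 1. 2.]
0.638 109 [0. 1. 2.]
0.64 125 [-0.  1.  2.]
0.642 113 [0. 1. 2.]
0.644 115 [0. 1. 3.]
0.646 119 [0. 1. 2.]
0.648 124 [-0.  1.  2.]
0.65 867 [ 1. 22. 36.]
0.652 1 [23. 23. 23.]
0.654 0 
0.656 0 
0.658 0 
0.66 0 
0.662 0 
0.664 0 
0.666 0 
0.668 0 
0.67 0
```

>>> send_rows(
  deltas="2 0 0 0 0 0 0.23; 2 0 0 0 0 0 0.23; 2 0 0 0 0 0 0.23; 0 0 0 0 0 0 0.23; 0 0 0 0 0 0 0.23",
)

```text
time: 21.35
position: [0.537, 0.0938, 0.0764]
tool_rot: [1.0, -0.03, -0.007, 0.0]
ft_force: [-11.5, -0.0, 8.1]
grip_width: 0.0198
grip_force: 5.4
```

>>> send_rows(
  deltas="-8 0 0 0 0 0 0.23; -20 0 0 0 0 0 0.23; 0 0 -40 0 0 0 0.23; -5 -20 -25 0 0 0 1; -12 -50 0 0 0 0 1; -12 -50 0 0 0 0 1; -12 -50 0 0 0 0 1; 0 0 0 0 0 0 1; 0 0 0 0 0 0 1",
)

```text
time: 22.48
position: [0.4848, 0.2674, 0.1419]
tool_rot: [1.0, -0.03, 0.001, -0.0]
ft_force: [1.2, 0.5, -0.3]
grip_width: 0.0719
grip_force: 0.0
```

```bash
python3 - <<'E'
from h import *
o=robot.get_obs(); print(o['position'],o['ft_force'],o['grip_width'],R.from_quat(o['tool_rot']).as_euler('zyx',degrees=True))
W=cloud(shot('wrist','w16.png'))
k=(np.hypot(W[...,0]-.483,W[...,1]-.27)<.045)&(W[...,2]>.014)&(W[...,2]<.026)
print('ret',k.sum(),cv2.minEnclosingCircle((W[k][:,:2]*1000).astype(np.float32)))
W=cloud(shot('top')); prof(W,.53,.62,.01,.006)
E
```

```text
[0.48484208 0.26742008 0.14190195] [ 1.15688379  0.46087291 -0.26293164] 0.07190773148019138 [ 3.43013939e+00  1.38826473e-01 -1.79978205e+02]
ret 2418 ((484.0037536621094, 269.1327209472656), 30.039033889770508)
0.53 13 [-7. -0.  5.]
0.536 16 [-4.  1. 20.]
0.542 13 [ 9. 17. 21.]
0.548 13 [15. 21. 27.]
0.554 14 [17. 20. 23.]
0.56 14 [19. 24. 28.]
0.566 14 [20. 25. 27.]
0.572 13 [20. 22. 27.]
0.578 14 [18. 25. 29.]
0.584 11 [21. 25. 27.]
0.59 11 [13. 19. 23.]
0.596 22 [14. 20. 42.]
0.602 15 [23. 36. 43.]
0.608 4 [34. 36. 39.]
0.614 0
```

>>> send_rows(
  deltas="-1.5 -3 33 0 0 0 1; 0 0 32 0 0 0 1; 0 0 0 0 0 0 1; 0 0 0 0 0 0 1; 0 0 0 0 0 0 0.5; 0 0 0 0 0 0 0.5; 0 0 0 0 0 0 0.5; 0 0 0 0 0 0 0.5",
)

```text
time: 23.58
position: [0.4827, 0.2705, 0.0772]
tool_rot: [1.0, -0.03, 0.0, -0.0]
ft_force: [-0.2, -1.0, 2.4]
grip_width: 0.0589
grip_force: 7.9
```

>>> send_rows(
  deltas="-11 0 0 0 0 0 0.5; -12 0 0 0 0 0 0.5; -12 0 0 0 0 0 0.5; 0 10 0 0 0 0 0.5; 0 22 0 0 0 0 0.5; 0 23 0 0 0 0 0.5; 0 23 0 0 0 0 0.5; 0 23 0 0 0 0 0.5; 0 23 0 0 0 0 0.5; 0 0 0 0 0 0 0.5",
)

```text
time: 24.82
position: [0.439, 0.147, 0.0771]
tool_rot: [1.0, -0.031, -0.001, 0.0]
ft_force: [0.2, -5.3, 6.3]
grip_width: 0.0589
grip_force: 7.9
```

>>> send_rows(
  deltas="3 12 0 0 0 0 0.5; 3.5 12 0 0 0 0 0.5; 3.5 12 0 0 0 0 0.5; 3.5 10 0 0 0 0 0.5; 0 0 0 0 0 0 0.5; 0 0 0 0 0 0 0.5",
)

```text
time: 25.58
position: [0.4485, 0.1016, 0.077]
tool_rot: [1.0, -0.03, -0.002, 0.0]
ft_force: [-1.3, -2.2, 7.5]
grip_width: 0.0589
grip_force: 7.9
```

```bash
python3 - <<'E'
from h import *
o=robot.get_obs(); print(o['position'],o['ft_force'],R.from_quat(o['tool_rot']).as_euler('zyx',degrees=True))
W=cloud(shot('wrist','w17.png'))
print('ret',ringfit(W,.020,.455,.49,.098)); lane(W,.528,.65)
E
```

```text
[0.44848226 0.10158014 0.07699603] [-1.28743312 -2.15717777  7.53487453] [  3.47982013  -0.27646159 179.99232957]
ret (array([0.4492, 0.0998]), 12, np.float64(0.0001))
rail 5495 y@.57 0.0688 slope 15.42deg [-0.0166  0.0201] xr [0.529 0.566]
rail 5509 y@.57 0.1154 slope -17.85deg [-0.0197  0.0154] xr [0.529 0.57 ]
axis y@.57 0.0921 yaw -1.32
```

>>> send_rows(
  deltas="0 2 0 0 0 0 0.5; 0 0 0 0 0 0 0.5; 0 0 0 0 0 0 0.9; 0 0 0 0 0 0 1; 0 0 -40 0 0 0 1; -24 0 0 0 0 0 0.4; -22 0 0 0 0 0 0.23; 0 0 0 0 0 0 0.23; 0 0 0 0 0 0 0.23",
)

```text
time: 26.75
position: [0.406, 0.1027, 0.1166]
tool_rot: [1.0, -0.03, 0.001, 0.0]
ft_force: [0.3, 0.1, -0.8]
grip_width: 0.0551
grip_force: 0.0
```

```bash
python3 - <<'E'
from h import *
o=robot.get_obs(); print(o['position'],o['grip_width'],R.from_quat(o['tool_rot']).as_euler('zyx',degrees=True))
W=cloud(shot('wrist','w18.png'))
print('ret',ringfit(W,.020,.45,.49,.098))
k=(np.hypot(W[...,0]-.449,W[...,1]-.098)<.045)&(W[...,2]>.014)&(W[...,2]<.026)
print(k.sum(),cv2.minEnclosingCircle((W[k][:,:2]*1000).astype(np.float32)))
E
```

```text
[0.40603445 0.10265054 0.1166292 ] 0.05511791664910099 [3.48455402e+00 8.76947311e-02 1.79997100e+02]
ret (array([0.4489, 0.0987]), 22, np.float64(0.0001))
3394 ((449.2752685546875, 98.67664337158203), 29.875751495361328)
```

>>> send_rows(
  deltas="-9 0 0 0 0 0 0.23; 0 0 20 0 0 0 0.23; 0 0 20 0 0 0 0.23; 0 0 0 0 0 0 0.23; 0 0 0 0 0 0 0.23; 0 0 0 0 0 0 0.23",
)

```text
time: 27.55
position: [0.3961, 0.1034, 0.0773]
tool_rot: [1.0, -0.03, 0.001, -0.0]
ft_force: [0.2, 0.9, -0.3]
grip_width: 0.0203
grip_force: 0.0
```

>>> send_rows(
  deltas="6 0 0 0 0 0 0.23; 6 0 0 0 0 0 0.23; 8 0 0 0 0 0 0.23; 8 0 0 0 0 0 0.23; 8 0 0 0 0 0 0.23; 8 0 0 0 0 0 0.23; 8 0 0 0 0 0 0.23; 0 0 0 0 0 0 0.23",
)

```text
time: 28.55
position: [0.4496, 0.1001, 0.0768]
tool_rot: [1.0, -0.03, 0.002, -0.0]
ft_force: [0.2, -0.2, 0.7]
grip_width: 0.0196
grip_force: 0.0
```

```bash
python3 - <<'E'
from h import *
o=robot.get_obs(); print(o['position'],o['ft_force'],o['grip_width'])
W=cloud(shot('wrist','w19.png')); prof(W,.47,.57,.006,.003)
E
```

```text
[0.44959335 0.10005051 0.0767769 ] [ 0.17671506 -0.17502495  0.67777601] 0.01964130262925221
0.47 114 [0. 1. 2.]
0.473 119 [0. 1. 2.]
0.476 116 [0. 1. 2.]
0.479 117 [0. 1. 2.]
0.482 118 [0. 1. 2.]
0.485 117 [0. 1. 2.]
0.488 126 [0. 1. 2.]
0.491 120 [0. 1. 2.]
0.494 123 [0. 1. 2.]
0.497 132 [0. 1. 2.]
0.5 129 [0. 1. 2.]
0.503 131 [0. 1. 2.]
0.506 51 [ 0.  2. 20.]
0.509 168 [19. 20. 21.]
0.512 188 [18. 20. 21.]
0.515 193 [ 0.  2. 20.]
0.518 148 [0. 1. 2.]
0.521 150 [0. 1. 2.]
0.524 151 [0. 1. 2.]
0.527 148 [0. 1. 2.]
0.53 151 [0. 1. 2.]
0.533 155 [0. 1. 3.]
0.536 155 [0. 1. 2.]
0.539 223 [ 0.  2. 17.]
0.542 261 [ 4. 19. 21.]
0.545 232 [19. 21. 23.]
0.548 238 [21. 23. 24.]
0.551 255 [22. 24. 25.]
0.554 244 [23. 24. 26.]
0.557 261 [24. 25. 26.]
0.56 266 [24. 26. 27.]
0.563 262 [25. 26. 27.]
0.566 248 [25. 26. 27.]
0.569 3 [25. 25. 26.]
```

View pics/w19.png

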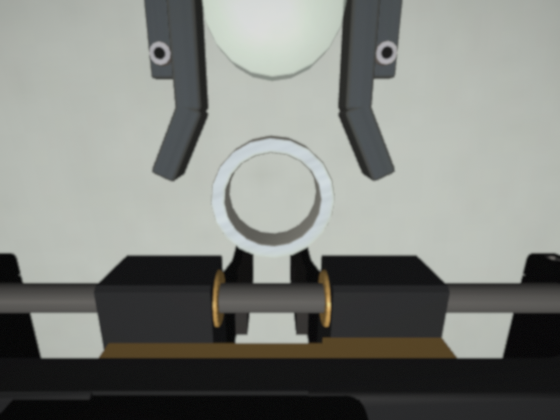

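The retainer at (272,195) is centred in the cradle. There is about a 25 mm gap to the lens, whose rear edge is at (272,78).

>>> send_rows(
  deltas="6 0 0 0 0 0 0.23; 6 0 0 0 0 0 0.23; 6 0 0 0 0 0 0.23; 3 0 0 0 0 0 0.23; 0 0 0 0 0 0 0.23",
)

```text
time: 29.22
position: [0.4693, 0.0989, 0.0768]
tool_rot: [1.0, -0.03, 0.001, -0.0]
ft_force: [-0.2, -0.4, 0.4]
grip_width: 0.0202
grip_force: 0.0
```

>>> send_rows(
  deltas="2 0 0 0 0 0 0.23; 2 0 0 0 0 0 0.23; 2 0 0 0 0 0 0.23; 2 0 0 0 0 0 0.23; 0 0 0 0 0 0 0.23; 0 0 0 0 0 0 0.23",
)

```text
time: 29.98
position: [0.476, 0.0985, 0.0767]
tool_rot: [1.0, -0.03, -0.001, -0.0]
ft_force: [-2.1, -0.5, 1.5]
grip_width: 0.0201
grip_force: 1.3
```

```bash
python3 - <<'E'
from h import *
o=robot.get_obs(); print(o['position'],o['ft_force'],o['grip_width'])
W=cloud(shot('wrist','w20.png')); prof(W,.52,.61,.006,.002)
E
```

```text
[0.47601526 0.09846316 0.07669785] [-2.14265356 -0.45687416  1.47522843] 0.020083070983337847
0.52 83 [0. 1. 2.]
0.522 87 [0. 1. 3.]
0.524 87 [0. 1. 2.]
0.526 88 [0. 1. 2.]
0.528 86 [0. 1. 2.]
0.53 84 [0. 1. 2.]
0.532 9 [ 1. 19. 20.]
0.534 97 [19. 20. 21.]
0.536 118 [19. 20. 21.]
0.538 117 [19. 20. 22.]
0.54 130 [ 2. 18. 21.]
0.542 100 [18. 19. 20.]
0.544 120 [19. 20. 21.]
0.546 120 [20. 22. 23.]
0.548 128 [21. 22. 23.]
0.55 127 [22. 23. 24.]
0.552 130 [22. 24. 25.]
0.554 136 [23. 24. 25.]
0.556 140 [24. 25. 26.]
0.558 143 [24. 25. 26.]
0.56 147 [25. 26. 27.]
0.562 146 [25. 26. 27.]
0.564 151 [25. 26. 27.]
0.566 156 [25. 26. 27.]
0.568 145 [25. 26. 27.]
0.57 160 [25. 26. 27.]
0.572 150 [25. 26. 27.]
0.574 159 [25. 26. 27.]
0.576 162 [25. 26. 27.]
0.578 153 [25. 26. 27.]
0.58 160 [25. 26. 27.]
0.582 157 [25. 26. 27.]
0.584 158 [24. 25. 26.]
0.586 160 [24. 25. 26.]
0.588 153 [23. 24. 25.]
0.59 150 [22. 23. 24.]
0.592 151 [21. 23. 24.]
0.594 157 [21. 22. 23.]
0.596 13 [20. 21. 22.]
0.598 0 
0.6 0 
0.602 0 
0.604 0 
0.606 0 
0.608 0
```

Now in contact. I'll press firmly, back away, lift clear and check.

>>> send_rows(
  deltas="2 0 0 0 0 0 0.23; 2 0 0 0 0 0 0.23; 2 0 0 0 0 0 0.23; 2 0 0 0 0 0 0.23; 0 0 0 0 0 0 0.23; 0 0 0 0 0 0 0.23",
)

```text
time: 30.78
position: [0.4774, 0.0984, 0.0765]
tool_rot: [1.0, -0.03, -0.008, 0.0]
ft_force: [-12.4, 1.0, 8.6]
grip_width: 0.0204
grip_force: 6.3
```

>>> send_rows(
  deltas="-8 0 0 0 0 0 0.23; -15 0 0 0 0 0 0.23; -15 0 -20 0 0 0 0.23; 0 0 -50 0 0 0 0.23; 30 0 -50 0 0 0 0.23; 50 0 0 0 0 0 0.23; 0 0 0 0 0 0 0.23",
)

```text
time: 31.65
position: [0.5321, 0.0948, 0.1986]
tool_rot: [1.0, -0.031, 0.006, 0.0]
ft_force: [-1.0, -0.2, -0.6]
grip_width: 0.0199
grip_force: 0.0
```

```bash
python3 - <<'E'
from h import *
o=robot.get_obs(); print(o['position'],o['ft_force'])
c=shot('wrist','w21.png'); W=cloud(c); prof(W,.472,.49,.006,.002);print(); prof(W,.532,.55,.006,.002); print(); prof(W,.594,.61,.006,.002); print(); prof(W,.654,.668,.006,.002)
def circ(x,y,z,t=.003,r=.036):
    k=(np.hypot(W[...,0]-x,W[...,1]-y)<r)&(abs(W[...,2]-z)<t); return cv2.minEnclosingCircle((W[k][:,:2]*1000).astype(np.float32))
print('sp',circ(.6316,.087,.04)); print('ret',circ(.512,.094,.02,.003,.0335))
E
```

```text
[0.53213069 0.09477431 0.19857648] [-1.02567271 -0.18800173 -0.61040992]
0.472 16 [0. 1. 3.]
0.474 1 [3. 3. 3.]
0.476 0 
0.478 0 
0.48 2 [19. 19. 19.]
0.482 19 [19. 20. 21.]
0.484 29 [19. 20. 21.]
0.486 29 [13. 20. 22.]
0.488 120 [ 1. 11. 20.]
0.49 23 [0. 1. 2.]

0.532 0 
0.534 25 [19. 20. 21.]
0.536 32 [19. 20. 21.]
0.538 34 [19. 20. 21.]
0.54 39 [12. 18. 21.]
0.542 21 [18. 19. 20.]
0.544 30 [19. 20. 21.]
0.546 27 [20. 21. 22.]
0.548 29 [21. 22. 23.]
0.55 31 [22. 23. 24.]

0.594 38 [21. 22. 23.]
0.596 34 [20. 21. 22.]
0.598 37 [18. 20. 21.]
0.6 28 [ 1. 18. 19.]
0.602 40 [39. 40. 41.]
0.604 44 [40. 40. 42.]
0.606 44 [40. 41. 42.]
0.608 45 [39. 41. 41.]
0.61 38 [39. 40. 41.]

0.654 51 [39. 41. 42.]
0.656 54 [39. 41. 42.]
0.658 51 [39. 41. 42.]
0.66 16 [39. 40. 41.]
0.662 28 [28. 30. 31.]
0.664 50 [29. 30. 31.]
0.666 54 [29. 31. 32.]
0.668 45 [29. 31. 32.]
sp ((631.67724609375, 86.66694641113281), 30.004438400268555)
ret ((513.670654296875, 93.96625518798828), 31.844125747680664)
```

View pics/w21.png

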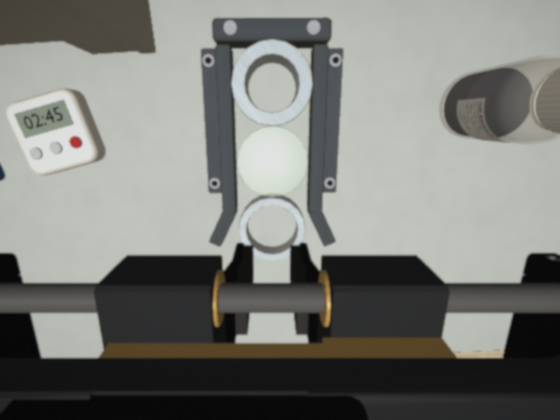

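The stack sits in order: spacer (272,82) against the stop, lens (272,160) against the spacer, retainer (272,225) against the lens. The gripper is clear, so I'll hand in.

```bash
python3 -c "
from rig import robot
print(robot.hand_in())"
```

```text
the job is handed in; nothing more can be done
None
```

The spacer, lens and retainer were slid home in that order and sit touching each other, with the spacer at the stop; the gripper is clear and the job was handed in at about 32 s (no verdict was returned).

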